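# Pop the battery hatch of a lamp power pack

## Task

Get the lamp's power pack ready for a battery change, working gently and with the fingertips only: first push the orange transport lock all the way along its track so that it no longer overlaps the blue hatch, then press the hatch once, right down at its ringed spot, so that the push-push latch lets go. Take the fingers away, let the hatch rise by itself to its stop and leave it standing open, without touching it again. Do not shift or lift the pack, and leave everything standing around alone.

Things in the scene. Friction and masses are not known exactly. Their poses are not given: they have to be found in the camera images.
- pack: Loose grey power pack, 1.1 to 1.8 kg, 170 (x) x 120 (y) x 46 mm (z, to its deck), on a 2.5 mm rubber mat. Origin: centre of its underside; z up. -x: plain front deck, roughly to the robot; +x end: display and two 16 mm tall binding posts. The blue hatch lies over x -40 to +48, y -45 to +25 mm, its flat top at z = 56 mm when shut; the orange lock is beside it on the +y side.
- press_spot (a point): Middle of the white ring (24 mm across) on the top of the blue hatch, where to press: on its centre line, 20 mm in from the free edge, 70 mm from the hinge. At (-20, -10, 56) mm in the pack's frame when shut; moves with the hatch. Pressing in takes 3 to 5 N here, over about 6 mm; then it is rigid.
- hatch (a joint): Hatch angle (rad): 0 shut, negative pressed in (end -0.085), positive open, stop 1.25. Push-push latch: pressed in past -0.073 (5 mm at the ring) and let go, it frees the hatch, which a damped spring raises to the stop in about 3 s, where it stays; pushed down again, it latches shut.
- hatch_hinge (a point): Middle of the hatch's hinge line, which runs along the pack's y at the +x end of the hatch, 50 mm above the pack's underside. The hatch, 90 mm long and 70 mm wide, swings up about it, its free edge (towards the pack's -x) rising.
- lock (a joint): Travel of the orange transport lock in m along the pack's -x: near 0 (up to 0.005) it overlaps the corner of the hatch and holds it down; from 0.021 on it is clear; end stop at 0.028. It slides with about 1.5 N of friction and stays where it is left.
- lock_rib (a point): Middle of the upright rib's face that looks to the pack's +x: the face to push on, towards the pack's -x. The rib is 6 mm thick (x), 22 mm wide (y) and rises 12.5 mm above the lock's flat top; this point is 6 mm above that top, 52 mm in y from the ringed spot. Moves with the lock.
- lock_top (a point): Middle of the lock's orange flat top behind the rib, 60.5 mm above the pack's underside and 14 mm to the pack's +x of the rib's face; the flat top reaches 28 mm from that face and is 24 mm wide. Room for closed fingers to come down here. Moves with the lock.
- mat: Thin black rubber mat under the pack, 210x155x2.5 mm, fixed to the worktop. Origin: centre of its underside. Beyond it to the right a fixed microscope, about 0.4 m tall, stands round x = 0.6, y = -0.58 (0.42 to 0.78 by -0.72 to -0.44); its eyepieces overhang towards the robot. Keep the arm clear of it.
- battery_a: Loose spare battery, 14 mm across, 50 mm tall, upright, black and copper. Origin: centre of its underside. Bystander.
- battery_b: A second one like it. Bystander.
- stain_kit: Loose small carton 40x52x62 mm. Origin: centre of its underside. Bystander.
- vial: Loose white capped bottle, 27 mm across, 85 mm tall. Origin: centre of its underside. Bystander.
- tape: Loose roll of tape lying flat, 92 mm across, 25 mm tall. Origin: centre of its underside. Bystander.
- dropper: Loose amber dropper bottle, 30 mm across, 70 mm tall. Origin: centre of its underside. Bystander.
- mug: Loose green and white mug, 78 mm across (116 mm with handle), 101 mm tall. Origin: centre of its underside. Bystander.

How it is judged (in metres and radians):
On the way, in this order (a step that is already met when the one before it is completed fails the run):
1. the lock is pushed clear of the hatch, which is still shut (value of joint lock above 0.023 m and value of joint hatch between -0.03 and 0.03 rad), for 0.2 s.
2. the hatch is pressed in (value of joint hatch below -0.06 rad and value of joint lock above 0.021 m), for 0.02 s.
3. the hatch has popped up and stays open, untouched (value of joint hatch above 1.1 rad and contact force between the fingers and pack below 0.3 N), for 0.5 s.
At the end, for the whole second after the job is handed in: The hatch stands open at rest at its stop (over 1.1 of 1.25 rad), the lock is clear of it (over 21 mm of its 28 mm), the pack stands level within 30 mm of where it stood, and every bystander is within 30 mm of its start (value of joint hatch above 1.1 rad and velocity of joint hatch below 0.1 rad/s and value of joint lock above 0.021 m and distance of each of pack, battery_a, battery_b, stain_kit, vial, tape, dropper, mug from where it was at the start of the episode below 0.03 m and angle between pack's own z axis and vertical below 0.05 rad and linear speed of pack below 0.02 m/s); the robot touches nothing.
It fails at once if the hatch is pressed in while the lock still overlaps it (value of joint hatch below -0.05 rad and value of joint lock below 0.02 m).
It fails at once if the pack or its hatch is pushed again after the hatch has popped up (value of joint hatch above 0.3 rad and contact force between any of the fingers, the arm and pack above 1.8 N).
It fails at once if the pack is pinched or handled roughly (over 25 N with the hatch not pressed in, or over 40 N at any time) (contact force between the fingers and pack above 40 N or (value of joint hatch above -0.02 rad and contact force between the fingers and pack above 25 N)).
It fails at once if the pack is lifted, tipped or shifted (height (world z) of pack above 0.015 m or angle between pack's own z axis and vertical above 0.12 rad or distance of pack from where it was at the start of the episode above 0.03 m).
It fails at once if a bystander is disturbed or lifted (distance of any of battery_a, battery_b, stain_kit, vial, tape, dropper, mug from where it was at the start of the episode above 0.03 m).
It also fails if it takes over 48 s, if anything falls off the work surface, if the arm or the gripper's body presses on something with over 40 N, if the wrist force passes 120 N, or if a joint passes its speed limit or range.

## Robot

A 6-joint arm with a two-finger parallel gripper is mounted at the origin on a cart in front of the work surface, level with it; the furniture and walls round the work are solid. World frame = base frame: x ahead of the robot, y to its left, z up, the work surface at z = 0. Lengths are in mm, angles in rad, forces in N, time in s.
With the tool pointing down it reaches from about 325 to 875 mm from the base axis. Payload 4.4 kg.
Tool frame: the origin (TCP) lies on the centre line of the jaws, within the pads' length; the fingertips stand ahead of it and the grasp point (between the pads) lies 6 mm ahead of it (ctrl.tcp_to_tips is the z of the fingertips in the tool frame, in mm); z points along the fingers, y is the line along which they close (so a half turn about z gives the same grasp; the last joint's range is limited). The gripper opens to 85 mm and grips with 20 to 120 N. Pads are 22 mm wide; open, the fingers measure 114 mm over their backs; the gripper's body (76 mm by 85 mm) begins 54 mm behind the grasp point. The pads swing forward as they close: fully open they stand 13 mm farther back than shut.
Start: joints at [-1.31, 0.207, 1.542, -0, 1.393, -0.15], TCP at [229.61, -527.168, 256.282] pointing down, gripper open.
Joint ranges: [-2.73, 2.73], [-0.86, 2.22], [0.23, 2.46], [-1.11, 4.25], [0.08, 2.63], [-2.82, 2.82]. Speed limits (rad/s): [2.79, 2.79, 3.14, 3.14, 3.14, 3.14].

## Interface

Orientations are given as a 3x3 rotation matrix whose columns are the frame's x, y, z axes.
In Python, from plant import ctrl, sensors, optics gives the robot as it stands. Calls block until the motion is done:
- ctrl.move_ptp(position, orientation): joint-space move of the TCP to a pose.
- ctrl.move_l(position, rot=None, vel=150, threshold=None): straight line of the TCP; rot=None keeps the orientation; vel is the mean speed in mm/s. With threshold (N) it stops when the force on the tool has changed by that much, and returns True; else False.
- ctrl.set_joints(angles): joint-space move.
- ctrl.gripper_to(opening, force=None): finger opening in mm; force is the grip in N (None keeps the last); returns when the fingers have stopped.
- ctrl.hold(seconds).
- ctrl.solve_ik(position, orientation): joint angles nearest the present ones, or None.
- sensors.read_state(): the state.
- optics.grab_frame(name): name is "scene" or "top" or "wrist"; returns (picture, depth): 384x512x3 uint8, red, green, blue; 384x512 float32, mm along the optical axis (not along the pixel's ray), 0 where there is no reading.
- optics.camera_params(name): a dict with "mtx" (3x3 intrinsics, pixels), "R" (3x3) and "t" (3): a world point X has camera coordinates R X + t; the wrist camera has in their place "T_tool_cam" (4x4, takes a point from camera to tool coordinates, whose origin is the TCP and whose axes are the flange's). Camera axes: x right, y down, z forward; pixel columns grow to the right and rows downward; lengths in mm; the calibration is good to about 2 mm. A picture is of the moment at which its call begins: read the wrist's pose just before it. camera_params takes no time and is no camera call.
A pose or a line that the arm cannot do raises ctrl.MotionError and nothing moves.
- ctrl.finish_job(): hands the job in; it is judged then, once.
The state is a dict: "t": time; "q": joint angles; "qvel": joint speeds; "tau": joint torques, N m; "eef_pos": TCP position; "eef_rot": TCP orientation; "force": force on the tool from outside, world axes, zero at the start; "wrist_torque": the same for the moment, N m; "grip_width": finger opening in mm; "grasp_force": force on a finger pad.
Only numpy, scipy, OpenCV 4.12 (cv2) and the standard library are available. Lean on these libraries where they do the work, as an engineer would, in place of code of your own. Each camera call takes 0.05 s, during which the arm holds its last target. There are 200 camera calls.

## Working session

There is one attempt and no reset: what is moved stays moved. The work goes in short steps, each a Python script; the robot and the scene stay as the last script left them, time stands still between calls to the robot, and variables do not carry over. Pictures are saved under pics/ and viewed, at most 10 in all, crops included, and the job is handed in when it is done.

```bash
mkdir -p pics; python3 - <<'E'
from plant import ctrl,sensors,optics
import cv2,numpy as np
ims=[]
for n in("scene","top"):
    p,d=optics.grab_frame(n);np.savez(f"{n}.npz",p=p,d=d)
    c=optics.camera_params(n);print(n,c["mtx"].tolist(),(-c["R"].T@c["t"]).round(),c["R"].round(2).tolist(),(d==0).mean())
    cv2.imwrite(f"pics/{n}.png",cv2.resize(p[:,:,::-1],(800,600)))
print(ctrl.tcp_to_tips,sensors.read_state()["t"],optics.camera_params("wrist"))
E
```

```text
scene [[497.4798155642406, 0.0, 257.2257545433231], [0.0, 497.4798155642406, 197.17755616059048], [0.0, 0.0, 1.0]] [-261.  545. 1159.] [[-0.54, -0.84, -0.0], [-0.62, 0.4, -0.67], [0.57, -0.36, -0.74]] 0.004033406575520833
top [[364.1638468600157, 0.0, 257.5364970078027], [0.0, 364.1638468600157, 194.49886306965354], [0.0, 0.0, 1.0]] [ 360.   38. 1260.] [[0.02, -1.0, 0.0], [-0.98, -0.02, -0.18], [0.18, 0.0, -0.98]] 0.0038401285807291665
25.0 0.1 {'mtx': array([[292.21191679,   0.        , 253.80642055],
       [  0.        , 292.21191679, 194.24093323],
       [  0.        ,   0.        ,   1.        ]]), 'T_tool_cam': array([[-1.00301694e-03, -9.64512087e-01, -2.64036793e-01,
         6.64378312e+01],
       [ 9.99999495e-01, -9.82564116e-04, -2.09521802e-04,
         3.64766200e-01],
       [-5.73467680e-05, -2.64036870e-01,  9.64512586e-01,
        -1.17137246e+02],
       [ 0.00000000e+00,  0.00000000e+00,  0.00000000e+00,
         1.00000000e+00]])}
```

View pics/scene.png

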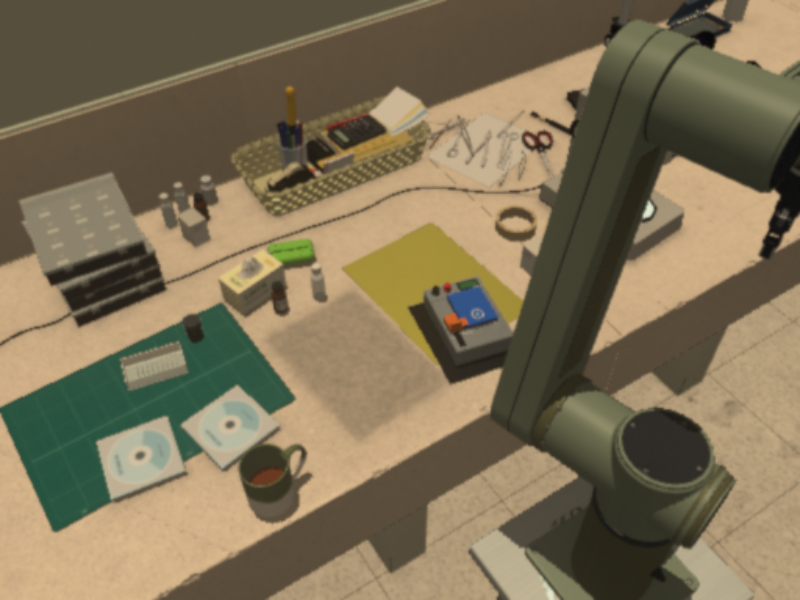

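View pics/top.png

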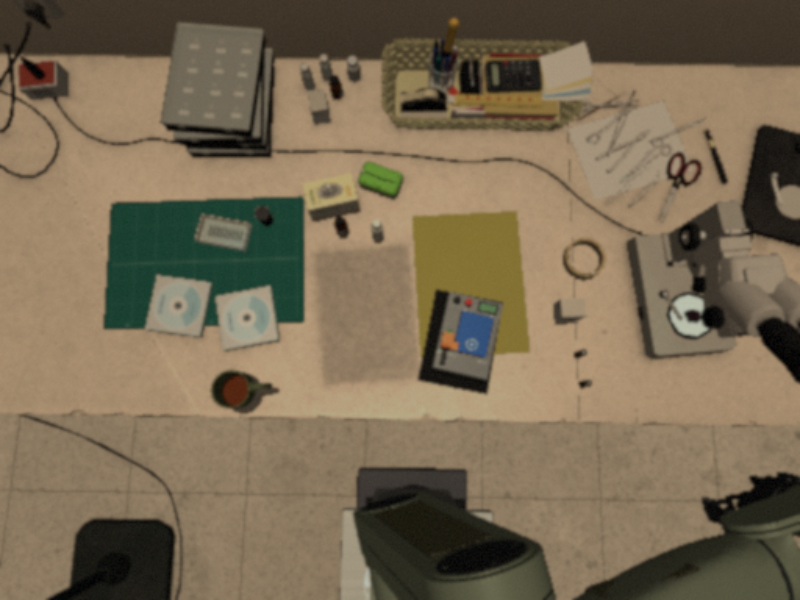

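The scene view shows the pack near (468,318) of 800x600, and the top view shows it at (465,340). The blue hatch is at (473,335), the ring at (472,344) and the orange lock at (450,341). The +x end with display and posts points up in the image, and nothing stands near the pack. Next I triangulate the blue and orange areas.

```bash
cat > h.py <<'E'
from plant import ctrl,sensors,optics
import cv2,numpy as np
def ray(uv,n,st=None):
    c=optics.camera_params(n);K=c["mtx"]
    d=np.linalg.inv(K)@[uv[0],uv[1],1.]
    if n=="wrist":
        T=c["T_tool_cam"];R=np.array(st["eef_rot"])@T[:3,:3]
        return np.array(st["eef_pos"])+np.array(st["eef_rot"])@T[:3,3],R@d
    return -c["R"].T@c["t"],c["R"].T@d
def plane(r,z): return r[0]+r[1]*(z-r[0][2])/r[1][2]
def tri(rs):
    A=0;b=0
    for o,d in rs:
        d=d/np.linalg.norm(d);P=np.eye(3)-np.outer(d,d);A=A+P;b=b+P@o
    x=np.linalg.solve(A,b)
    return x,[round(float(np.linalg.norm(np.cross(x-o,d/np.linalg.norm(d)))),1) for o,d in rs]
def mask(p,col):
    h=cv2.cvtColor(p,cv2.COLOR_RGB2HSV)
    return {"blue":cv2.inRange(h,(100,130,50),(125,255,255)),"orange":cv2.inRange(h,(5,165,130),(16,255,255))}[col]
def blob(m,box=None):
    if box: 
        k=np.zeros_like(m);k[box[1]:box[3],box[0]:box[2]]=255;m=m&k
    c=max(cv2.findContours(m,cv2.RETR_EXTERNAL,cv2.CHAIN_APPROX_NONE)[0],key=cv2.contourArea)
    M=cv2.moments(c);return np.array([M["m10"]/M["m00"],M["m01"]/M["m00"]]),c
E
python3 - <<'E'
from h import *
B={"scene":(260,165,340,245),"top":(265,180,330,255)}
for col in("blue","orange"):
    rs=[]
    for n in B:
        f=np.load(n+".npz");u,c=blob(mask(f["p"],col),B[n]);r=ray(u,n);rs.append(r)
        d=f["d"][int(u[1]),int(u[0])];print(col,n,u.round(1),cv2.contourArea(c),"depthpt",(r[0]+r[1]*d).round(1),"plane",plane(r,59).round(1))
        print(cv2.minAreaRect(c))
        if n=="top" and col=="blue":
            bx=cv2.boxPoints(cv2.minAreaRect(c));print([plane(ray(q,n),58.5).round(1).tolist() for q in bx])
    print(tri(rs))
E
```

```text
blue scene [302.  195.5] 398.0 depthpt [ 516.5 -112.8   61.4] plane [ 518.2 -114.2   59. ]
((301.9000244140625, 195.80001831054688), (25.491174697875977, 21.466251373291016), 63.43495178222656)
blue top [303.6 211.3] 321.5 depthpt [ 527.9 -114.7   55.2] plane [ 527.4 -114.3   59. ]
((302.6922912597656, 213.53846740722656), (19.21938133239746, 24.71063232421875), 11.309932708740234)
[[485.2, -71.9, 58.5], [566.7, -88.2, 58.5], [554.9, -151.1, 58.5], [473.7, -134.1, 58.5]]
(array([ 526.84951194, -117.71274465,   49.42856058]), [2.9, 2.9])
orange scene [290.1 204.7] 55.0 depthpt [503.6 -59.7  64.7] plane [507.5 -62.8  59. ]
((290.9615478515625, 204.6923370361328), (7.814188003540039, 13.643819808959961), 82.87498474121094)
orange top [286.5 220. ] 15.5 depthpt [496.8 -57.3  62.7] plane [497.2 -57.6  59. ]
((286.8000183105469, 220.60000610351562), (5.366563320159912, 7.155416965484619), 63.43495178222656)
(array([496.28417828, -55.46405917,  74.02369292]), [1.2, 1.2])
```

```bash
cat >> h.py <<'E'
def Rz(yaw,s=1):
    x=s*np.array([np.cos(yaw),np.sin(yaw),0]);z=np.array([0,0,-1.]);return np.column_stack([x,np.cross(z,x),z])
E
python3 - <<'E'
from h import *
s=sensors.read_state();print(np.array(s["eef_rot"]).round(2).tolist())
y=np.radians(-11.5)
for sg in(1,-1): print(sg,ctrl.solve_ik([505,-100,240],Rz(y,sg)))
sg=1 if ctrl.solve_ik([505,-100,240],Rz(y,1)) is not None else -1
ctrl.gripper_to(0,20)
ims=[]
for i,p in enumerate([[480,-125,240],[530,-75,225]]):
    ctrl.move_ptp(p,Rz(y,sg));ctrl.hold(.2)
    s=sensors.read_state();im,d=optics.grab_frame("wrist");np.savez(f"w{i}.npz",p=im,d=d,pos=s["eef_pos"],rot=s["eef_rot"]);ims.append(im)
    print(s["t"],np.round(s["eef_pos"],1),s["grip_width"],np.round(s["force"],1))
    cv2.imwrite(f"pics/w{i}.png",cv2.resize(im[:,:,::-1],(800,600)))
E
```

```text
[[0.92, 0.4, -0.0], [0.4, -0.92, 0.0], [0.0, -0.0, -1.0]]
1 [-3.63725045e-01  9.28858051e-02  1.70623157e+00 -4.44089210e-16
  1.34247528e+00  1.40778415e+00]
-1 [-3.63725045e-01  9.28858051e-02  1.70623157e+00 -4.44089210e-16
  1.34247528e+00 -1.73380851e+00]
2.8 [ 479.9 -125.8  240. ] 0.09226771152380321 [-0.3  0.   0.8]
3.4417 [529.7 -75.7 225.2] -0.2826940016281926 [ 0.1 -0.5 -1.3]
```

View pics/w0.png

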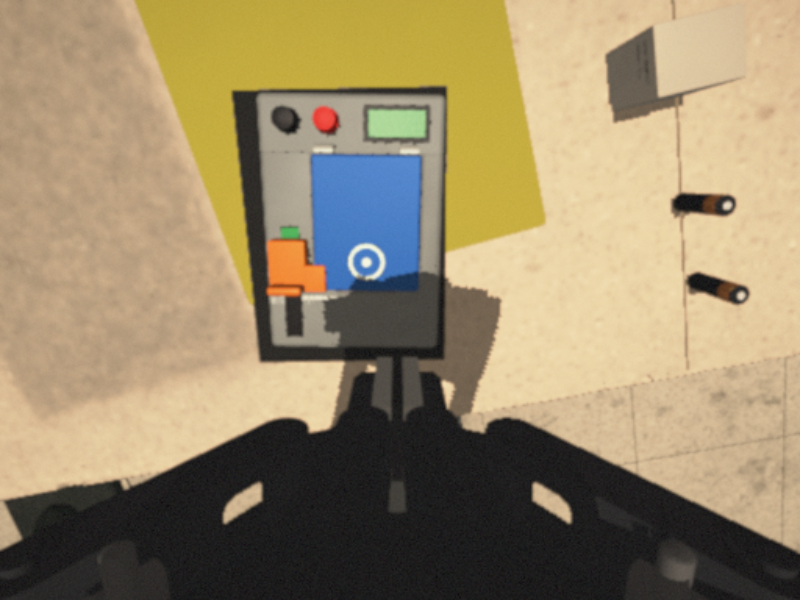

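View pics/w1.png

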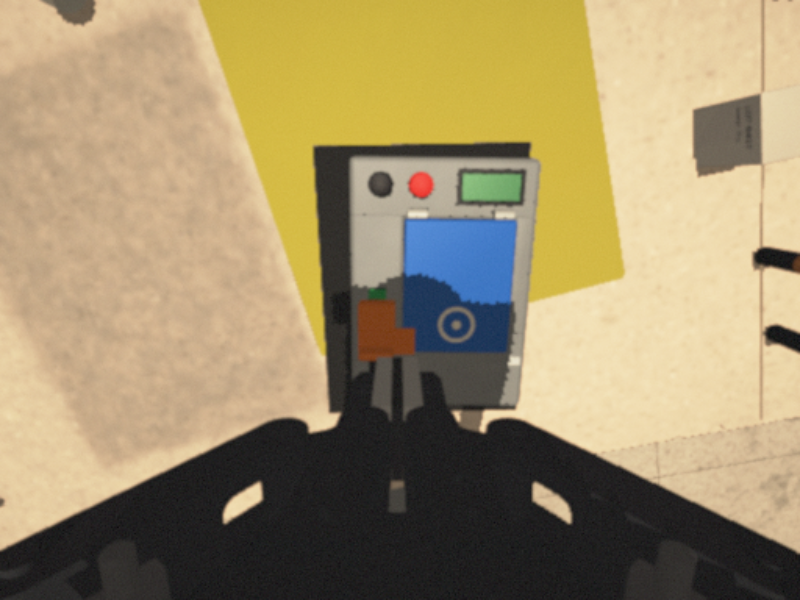

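Both wrist views show the pack upright, +x up. In w0 the ring is at (366,262), the orange flat top spans (268–306, 240–288), the rib strip is at row 291, and the posts are at (285,118) and (325,119). In w1 the ring is at (457,324) and the orange area at (377,328), with the rib hidden by the fingers.

```bash
cat > m.py <<'E'
from h import *
R={k:[] for k in("ring","hl","hr","ofl","red")}
for i in(0,1):
    f=dict(np.load(f"w{i}.npz"));st={"eef_pos":f["pos"],"eef_rot":f["rot"]}
    h=cv2.cvtColor(f["p"],cv2.COLOR_RGB2HSV)
    m=cv2.inRange(h,(100,110,40),(125,255,255));u,c=blob(m)
    cs,hi=cv2.findContours(m,cv2.RETR_CCOMP,cv2.CHAIN_APPROX_NONE)
    holes=[q for q,k in zip(cs,hi[0]) if k[3]>=0 and cv2.contourArea(q)>80]
    ring=max(holes,key=cv2.contourArea);e=cv2.fitEllipse(ring);print(i,"ring",e)
    P=c[:,0].astype(float)
    hl=P[np.argmin(P.sum(1))];hr=P[np.argmax(P[:,0]-P[:,1])]
    o=cv2.inRange(h,(4,150,60),(17,255,255));k=np.zeros_like(o);k[130:245,160:280]=255
    uo,co=blob(o&k);Q=co[:,0].astype(float);ofl=Q[np.argmin(Q.sum(1))]
    r=cv2.inRange(h,(0,150,60),(3,255,255))|cv2.inRange(h,(170,150,60),(180,255,255));ur,cr=blob(r&(np.arange(384)[:,None]<140).astype(np.uint8)*255)
    print("corners",hl,hr,"orange",ofl,"red",ur,cv2.boundingRect(co))
    for n,p in zip(R,(e[0],hl,hr,ofl,ur)): R[n].append(ray(p,"wrist",st))
    if i==0:
        cv2.imwrite("pics/crop.png",cv2.resize(f["p"][140:225,160:245,::-1],(595,595),interpolation=cv2.INTER_NEAREST))
for n,v in R.items():
    x,e=tri(v);print(n,x.round(1),e,"planes z",58.5,[plane(r,{'ofl':63,'red':64.5,'hl':58.5}.get(n,58.5))[:2].round(1).tolist() for r in v])
E
python3 m.py
```

```text
0 ring ((234.12713623046875, 167.2264404296875), (25.896778106689453, 26.330846786499023), 133.3878631591797)
corners [200.  99.] [268. 100.] orange [172. 154.] red [207.97580645  76.21774194] (170, 153, 38, 37)
1 ring ((291.67279052734375, 207.33609008789062), (25.43756866455078, 26.70697593688965), 77.88372039794922)
corners [260. 140.] [329. 141.] orange [231. 192.] red [269.08308308 117.87287287] (229, 192, 36, 40)
ring [ 497.6 -109.1   58.6] [0.0, 0.0] planes z 58.5 [[497.6, -109.1], [497.5, -109.0]]
hl [570.1 -90.7  54.7] [0.0, 0.0] planes z 58.5 [[569.8, -91.3], [570.5, -90.7]]
hr [ 555.7 -156.1   55. ] [0.0, 0.0] planes z 58.5 [[555.5, -155.9], [556.2, -155.3]]
ofl [524.7 -51.   58.3] [1.4, 1.4] planes z 58.5 [[524.0, -51.3], [526.9, -52.6]]
red [ 588.8 -103.3   54.4] [0.1, 0.1] planes z 58.5 [[587.4, -104.6], [589.0, -102.8]]
```

View pics/crop.png

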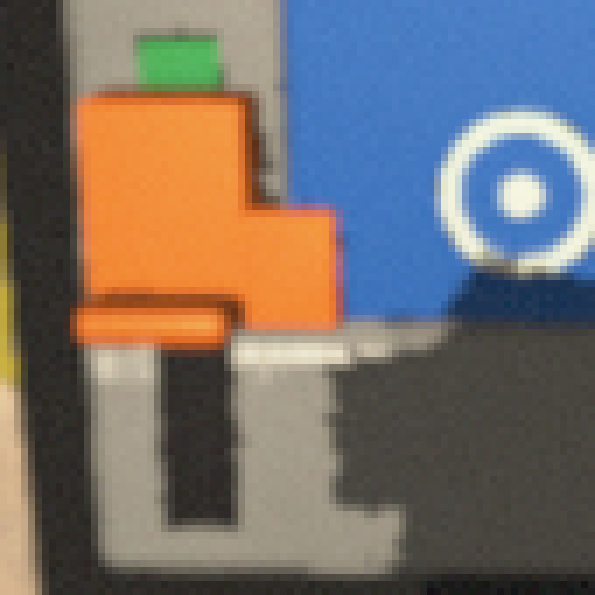

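The crop shows the flat top from x 78–245, with its far edge at row 97. The rib's top strip is at x 75–228, rows 308–343, and the clear track runs towards -x. The ring height comes out at 58.6, as expected, with yaw about -12.4°. I'll compute the lock in the pack frame.

```bash
cat >> h.py <<'E'
YAW=np.radians(-12.45);SPOT=np.array([497.6,-109.1,58.5])
A=np.array([[np.cos(YAW),-np.sin(YAW),0],[np.sin(YAW),np.cos(YAW),0],[0,0,1]])
ORG=SPOT-A@[-20,-10,56]
def W(p): return ORG+A@np.array(p,float)
def Pk(w): return A.T@(np.array(w)-ORG)
E
python3 - <<'E'
from h import *
f=np.load("w0.npz");st={"eef_pos":f["pos"],"eef_rot":f["rot"]}
g=lambda x,y,z:Pk(plane(ray((x/7+160-.5,y/7+140-.5),"wrist",st),z)).round(1)
print("origin",ORG.round(1),"ring",g(521,195,58.5))
print("far edge",g(78,97,63),g(245,97,63),"rib +x top edge",g(75,308,75.5),g(228,308,75.5),"-x edge",g(75,343,75.5),g(228,343,75.5))
for y in(200,270):
    d=f["d"][int(y/7+140),int(150/7+160)];print("depth z",d,)
print("red",Pk([588.8,-103.3,54]).round(1))
E
```

```text
origin [ 519.3 -103.6    2.5] ring [-20.1  -9.8  56. ]
far edge [-6.  53.5 60.5] [-5.7 29.5 60.5] rib +x top edge [-34.2  52.2  73. ] [-33.9  30.5  73. ] -x edge [-39.3  52.5  73. ] [-39.   30.8  73. ]
depth z 296.94196
depth z 300.46375
red [67.8 15.3 51.5]
```

Everything agrees with the given sizes: flat top from x -34 to -6 and y 29.5 to 53.5, rib face at x = -34. Now I push the lock.

```bash
python3 - <<'E'
from h import *
R=Rz(YAW,1);T=ctrl.tcp_to_tips
def at(x,y,tipz): return W([x,y,tipz-2.5])+[0,0,T]
def rep(l,f0):
    s=sensors.read_state();print(l,round(s["t"],2),Pk(np.array(s["eef_pos"])-[0,0,T]).round(1),(A.T@(np.array(s["force"])-f0)).round(1))
ctrl.move_ptp(at(-19,42,110),R);ctrl.hold(.3);f0=np.array(sensors.read_state()["force"]);rep("above",f0)
hit=ctrl.move_l(at(-19,42,67),vel=40,threshold=4);rep("down %s"%hit,f0)
if not hit:
    hit=ctrl.move_l(at(-54,42,67),vel=20,threshold=6);rep("push %s"%hit,f0)
    ctrl.move_l(np.array(sensors.read_state()["eef_pos"])+A@[4,0,0],vel=40)
    ctrl.move_l(np.array(sensors.read_state()["eef_pos"])+[0,0,60],vel=150)
    ctrl.move_ptp(W([-70,0,200]),R);ctrl.hold(.2)
    s=sensors.read_state();im,d=optics.grab_frame("wrist");np.savez("w2.npz",p=im,d=d,pos=s["eef_pos"],rot=s["eef_rot"]);rep("look",f0)
    cv2.imwrite("pics/w2.png",cv2.resize(im[:,:,::-1],(800,600)))
E
```

```text
above 4.25 [-17.1  41.7 109.6] [0. 0. 0.]
down False 5.47 [-18.7  42.   64.8] [ 0.5 -0.9  0.2]
push True 6.88 [-49.3  41.9  64.6] [ 0.8 -0.1  1.7]
look 8.32 [-70.9   0.6 173.4] [-0.3 -0.5 -0.8]
```

View pics/w2.png

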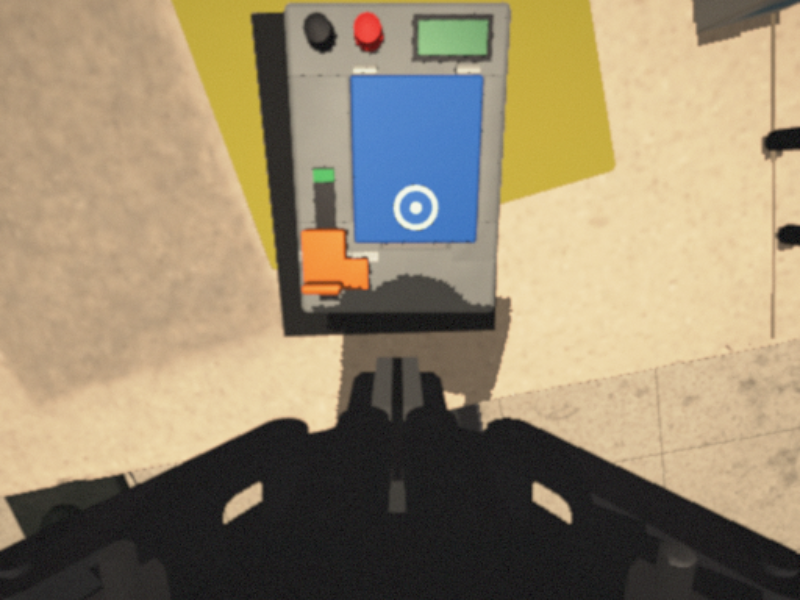

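The lock has moved: the orange now spans (302–369, 229–294), below the hatch's free edge at row 241, and the ring is at (416,207). I'll measure the travel and the ring.

```bash
python3 - <<'E'
from h import *
f=np.load("w2.npz");st={"eef_pos":f["pos"],"eef_rot":f["rot"]}
g=lambda u,v,z:Pk(plane(ray((u,v),"wrist",st),z)).round(1)
h=cv2.cvtColor(f["p"],cv2.COLOR_RGB2HSV);m=cv2.inRange(h,(100,110,40),(125,255,255))
cs,hi=cv2.findContours(m,cv2.RETR_CCOMP,cv2.CHAIN_APPROX_NONE)
r=max([q for q,k in zip(cs,hi[0]) if k[3]>=0],key=cv2.contourArea);e=cv2.fitEllipse(r);print("ring",g(*e[0],58.5),plane(ray(e[0],"wrist",st),58.5).round(1))
o=cv2.inRange(h,(4,150,60),(17,255,255));k=np.zeros_like(o);k[130:200,180:250]=255
u,c=blob(o&k);x,y,w,hh=cv2.boundingRect(c);print(x,y,w,hh,"far edge",g(x+w*.3,y-.5,63))
E
```

```text
ring [-20.1 -10.   56. ] [ 497.5 -109.1   58.5]
193 146 43 43 far edge [-30.9  41.7  60.5]
```

Travel is at least 25 mm and it ended at the stop (6 N). The pack has not shifted. Now I press the ring.

```bash
python3 - <<'E'
from h import *
R=Rz(YAW,1);T=ctrl.tcp_to_tips
def at(x,y,tipz): return W([x,y,tipz-2.5])+[0,0,T]
def rep(l,f0):
    s=sensors.read_state();print(l,round(s["t"],2),Pk(np.array(s["eef_pos"])-[0,0,T]).round(1),(A.T@(np.array(s["force"])-f0)).round(1))
ctrl.move_ptp(at(-20,-10,80),R);ctrl.hold(.4);f0=np.array(sensors.read_state()["force"]);rep("above",f0)
hit=ctrl.move_l(at(-20,-10,48),vel=15,threshold=13);rep("press %s"%hit,f0)
p=np.array(sensors.read_state()["eef_pos"])
ctrl.move_l(p+[0,0,150],vel=200);rep("up",f0)
ctrl.move_ptp(W([-110,-10,220]),R);ctrl.hold(4.0);rep("wait",f0)
for n in("wrist","scene"):
    im,d=optics.grab_frame(n);cv2.imwrite(f"pics/e_{n}.png",cv2.resize(im[:,:,::-1],(800,600)))
E
```

```text
above 9.23 [-19.5 -10.   78.7] [0. 0. 0.]
press True 10.84 [-20.3 -10.   51.1] [-1.6 -0.3  3.2]
up 11.74 [-21.3  -9.8 199.6] [-0.5 -1.2 -0.2]
wait 16.19 [-110.  -10.  195.] [-1.4 -0.4  0.5]
```

View pics/e_wrist.png

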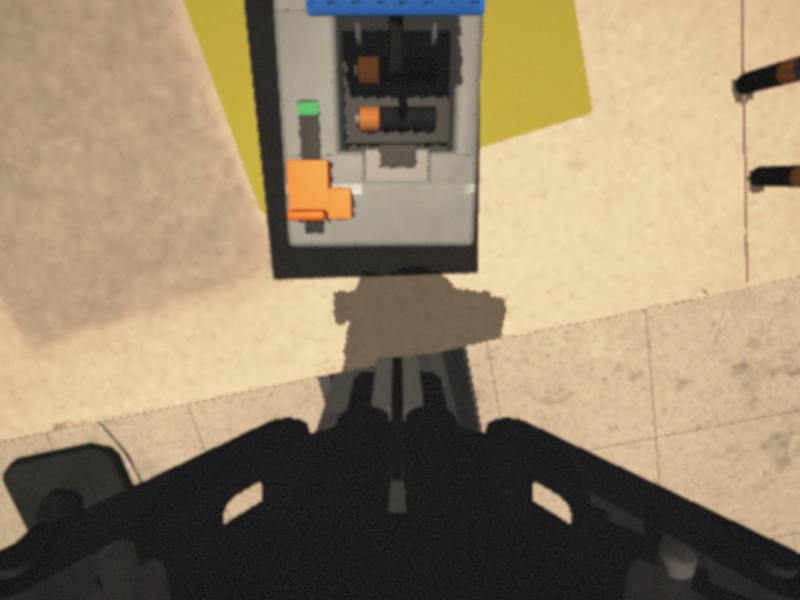

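The hatch has popped up: its blue free edge is at (395,5) and the battery bay is visible at (395,85). The lock is clear at (320,190), and the arm touches nothing. I'm handing in.

```bash
python3 -c "
from plant import ctrl
ctrl.hold(1.0);print(ctrl.finish_job())"
```

```text
the job is handed in; nothing more can be done
None
```

I pushed the lock to its end stop and pressed the hatch once. The last wrist picture shows it standing open, with the arm clear and nothing visibly disturbed; the job is handed in, and no verdict was shown.

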